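Rack the bush drivers in order of size

ROBOT

A 6-joint arm with a two-finger parallel gripper is mounted at the origin on a cart in front of the work surface, level with it; the furniture and walls round the work are solid. World frame = base frame: x ahead of the robot, y to its left, z up, the work surface at z = 0. Lengths are in mm, angles in degrees, forces in N, time in s.
With the tool pointing down it reaches from about 350 to 850 mm from the base axis. Payload 8.1 kg.
Tool frame: the origin (TCP) lies midway between the tips of the shut fingers; the grasp point (between the pads) lies 19 mm behind it; z points along the fingers, y is the line along which they close (so a half turn about z gives the same grasp; the last joint's range is limited). The gripper opens to 85 mm and grips with 20 to 120 N. Pads are 22 mm wide; open, the fingers measure 114 mm over their backs; the gripper's body (76 mm by 85 mm) begins 54 mm behind the grasp point. The pads swing forward as they close: fully open they stand 13 mm farther back than shut.
Start: joints at [68.503, 7.471, 85.268, -0, 87.261, -4.893], TCP at [171.434, 574.992, 231.292] pointing down, gripper open.
Joint ranges: [-169.43, 169.43], [-51.17, 129.36], [1.28, 143.12], [-76.62, 256.62], [0, 156.53], [-152.29, 152.29]. Speed limits (degrees/s): [136.94, 136.94, 159.86, 180, 180, 180].

INTERFACE

Orientations are given as [roll, pitch, yaw] about the fixed x, y, z axes, in that order (R = Rz(yaw) Ry(pitch) Rx(roll)).
In Python, from bench import sense, snapshot, order, finder gives the robot as it stands.
- The arm moves only by the tool send_rows, never from a script. Its argument "steps" is a list of rows, each a list of 2 entries, a list of its own where there are three numbers: the shift along the world's x, y, z in units of 30 mm (1.0 is 30 mm), then the turn, a rotation vector about the world's x, y, z in rad. In form: [[[dx, dy, dz], [wx, wy, wz]], ...]. A call has 1 to 10 rows; each row is the pose to reach, as a shift and turn from the pose commanded when the call began; what a row does not reach only later rows make up. A row lasts 1/8 s, in which the tool goes at most 62.5 mm and 10.7 degrees, less where a joint would pass 70% of its speed; a pose out of reach is approached as far as the arm can. A call with a gripper value outside its range is refused whole. "fingers" is the closure, from 0 (fully open) to 1 (shut), set as the call begins (left out, the last holds). The fingers move at their own pace and stop on an object; "squeeze" is the grip in N (left out, the last holds). Time passes only in rows, so rows that repeat a pose let the fingers close. It gives the time, the measured TCP pose, the force, the opening and the grip force at its end, in the units of the state.
- sense(): the state, without advancing time (a new reading comes with each control period).
- snapshot(name): name is "scene" or "top" or "wrist"; returns a dict with "img" (420x560x3 uint8, red, green, blue), "K" (3x3 intrinsics, pixels), "pose" (4x4, takes a point from camera to world coordinates). Camera axes: x right, y up, looking along -z (the intrinsics and any distortion apply to the point x, -y, -z); pixel columns grow to the right and rows downward; lengths in mm; the calibration is good to about 2 mm. A picture is of the moment at which its call begins. There is no depth.
- order.hand_in(): hands the job in; it is judged then, once.
Trained networks look in the newest picture that a camera, given by its name, has taken for a name from the list of things; names that differ only in an ending like _2 or _b are one class to them, and where a whole thing is asked for, a point or a joint stands for the part that bears it (a point fixed in the world has none). Each returns a list of dicts, best first, with "confidence" (0 to 1); they miss things now and then, are a little off and sometimes report something else, mostly with a low value. They report only what shows in the picture. A call takes as long as a camera call.
- finder.find_in(label, camera): "box" ([left, top, width, height] as shares, 0 to 1, of the picture: columns of its width, rows of its height, round what is visible of it).
- finder.trace(label, camera): "mask" (420x560 bool, what is visible of it) and "box" ([left, top, width, height] as shares, 0 to 1, of the picture: columns of its width, rows of its height, round what is visible of it).
- finder.pinpoint(label, camera): "at" ([column, row] as shares, 0 to 1, of the picture: columns of its width, rows of its height: a listed point, or the origin of a listed thing).
The state is a dict: "time": time; "joint_pos": joint angles; "qd": joint speeds; "joint_efforts": joint torques, N m; "tool_pos": TCP position; "tcp_rot": TCP orientation; "ft_force": force on the tool from outside, world axes, zero at the start; "wrist_torque": the same for the moment, N m; "finger_gap": finger opening in mm; "grip_force": force on a finger pad.
Only numpy, scipy, OpenCV 4.12 (cv2) and the standard library are available. Lean on these libraries where they do the work, as an engineer would, in place of code of your own. Each camera call takes 0.05 s, during which the arm holds its last target. There are 200 camera calls.

TASK

Put the four steel bush drivers from the table away on the rack, one upright on the middle of each black pad, in order of size with the smallest on the pad next to the red end block and the largest at the far end. Leave the ear defenders where they lie.

Things in the scene. Friction and masses are not known exactly. Their poses are not given: they have to be found in the camera images.
- driver_1: The smallest of four bush drivers: bright turned steel, a round flat foot 26 mm across and 14.5 mm thick with an upright round shank 20 mm across above it, 54 mm tall in all; mass about 120 g. It stands loose on its foot on the table. Origin: centre of its underside; z up along the shank.
- driver_2: The second smallest of four bush drivers: bright turned steel, a round flat foot 37 mm across and 14.5 mm thick with an upright round shank 20 mm across above it, 60 mm tall in all; mass about 160 g. It stands loose on its foot on the table. Origin: centre of its underside; z up along the shank.
- driver_3: The second largest of four bush drivers: bright turned steel, a round flat foot 48 mm across and 14.5 mm thick with an upright round shank 20 mm across above it, 66 mm tall in all; mass about 220 g. It stands loose on its foot on the table. Origin: centre of its underside; z up along the shank.
- driver_4: The largest of four bush drivers: bright turned steel, a round flat foot 59 mm across and 14.5 mm thick with an upright round shank 20 mm across above it, 72 mm tall in all; mass about 300 g. It stands loose on its foot on the table. Origin: centre of its underside; z up along the shank.
- seat_a: Round black rubber pad, 66 mm across, 3 mm thick, white dot at its centre, fixed on a low aluminium rack in a row of four like it, 72 mm apart: an end pad. Origin: centre of its underside, 12 mm over the table; its top is 15 mm over the table. y runs along the row, x across it, z up. Rack fence: 41 to 49 mm to the +x side, top 26 mm over the table.
- seat_b: Round black rubber pad, 66 mm across, 3 mm thick, white dot at its centre, fixed on a low aluminium rack in a row of four like it, 72 mm apart: the inner pad next to seat_a. Origin: centre of its underside, 12 mm over the table; its top is 15 mm over the table. y runs along the row, x across it, z up. Rack fence: 41 to 49 mm to the +x side, top 26 mm over the table.
- seat_c: Round black rubber pad, 66 mm across, 3 mm thick, white dot at its centre, fixed on a low aluminium rack in a row of four like it, 72 mm apart: the inner pad next to seat_d. Origin: centre of its underside, 12 mm over the table; its top is 15 mm over the table. y runs along the row, x across it, z up. Rack fence: 41 to 49 mm to the +x side, top 26 mm over the table.
- seat_d: Round black rubber pad, 66 mm across, 3 mm thick, white dot at its centre, fixed on a low aluminium rack in a row of four like it, 72 mm apart: the other end pad. Origin: centre of its underside, 12 mm over the table; its top is 15 mm over the table. y runs along the row, x across it, z up. Rack fence: 41 to 49 mm to the +x side, top 26 mm over the table.
- red_end: Fixed red block, 74 x 24 mm and 16 mm high, on one end of the rack, in line with the pads, 53 mm from the centre of the nearest one. It may be at either end; a like block in grey is at the other. The rack is fixed, 352 x 90 mm, 12 mm high. Origin: centre of its underside, 12 mm over the table; x across the rack, y along it.
- ear_defenders: Bystander: black ear defenders with a headband, 151 x 151 x 80 mm, lying loose on the table to the robot's left, beyond the drivers. Origin: centre of their underside.

How it is judged:
By the outcome, as a careful person would: the job done as asked, in the order asked, and still so for the second after the job is handed in, with the robot touching nothing.
It also fails if it takes over 115 s, if anything falls off the work surface, if the arm or the gripper's body presses on something with over 40 N, if the wrist force passes 120 N, or if a joint passes its speed limit or range.

## Working session

There is one attempt and no reset: what is moved stays moved. The work goes in short steps, Python scripts to look and compute and a tool call to move; the robot and the scene stay as the last step left them, time stands still between calls to the robot, and variables do not carry over. Pictures are saved under pics/ and viewed, at most 14 in all, crops included, and the job is handed in when it is done.

Besides the shell and the picture viewer there is one more tool, called after "Call:" as a command line: name --argument value ..., lists and objects as JSON in quotes. send_rows: Moves the arm, as the interface text tells. Its arguments: {"type":"object","properties":{"steps":{"type":"array"},"fingers":{"type":"number"},"squeeze":{"type":"number"}},"required":["steps"]}

```bash
mkdir -p pics; ls; cat > h.py <<'E'
import numpy as np, cv2
from bench import sense, snapshot, order, finder
def ray(s,uv,z):
    K,P=s["K"],s["pose"]
    d=np.linalg.inv(K)@np.array([uv[0],uv[1],1.]); d=P[:3,:3]@np.array([d[0],-d[1],-d[2]])
    o=P[:3,3]; return o+d*(z-o[2])/d[2]
def proj(s,p):
    P=s["pose"]; c=P[:3,:3].T@(np.array(p,float)-P[:3,3]); q=s["K"]@np.array([c[0],-c[1],-c[2]]); return q[:2]/q[2]
E
python3 - <<'E'
from h import *
s={}
for c in("top","scene"):
    s[c]=snapshot(c); cv2.imwrite(f"pics/{c}0.png",s[c]["img"][:,:,::-1])
    print(c,s[c]["K"].round(1).tolist(),s[c]["pose"].round(2).tolist(), [k for k in s[c]])
    for l,z in(("driver_1",0),("seat_a",12),("red_end",12),("ear_defenders",0)):
        for d in finder.pinpoint(l,c):
            uv=np.array(d["at"])*[560,420]; print(l,round(d["confidence"],2),uv.round(1),ray(s[c],uv,z).round(1))
    for d in finder.find_in("driver_1",c): print("box",round(d["confidence"],2),(np.array(d["box"])*[560,420,560,420]).round(1))
print(sense())
E
```

```text
pics
top [[381.5, 0.0, 275.1], [0.0, 381.5, 208.5], [0.0, 0.0, 1.0]] [[-0.03, 0.98, -0.21, 281.56], [-1.0, -0.03, 0.0, 108.21], [-0.0, 0.21, 0.98, 1061.82], [0.0, 0.0, 0.0, 1.0]] ['img', 'K', 'pose']
driver_1 0.74 [178.8 219.5] [491.8 376.7   0. ]
driver_1 0.62 [271.8 229.3] [454.3 114.3   0. ]
driver_1 0.61 [207.2 221.8] [482.3 296.2   0. ]
driver_1 0.61 [242.4 233.5] [445.3 197.2   0. ]
seat_a 0.98 [325.1 221.2] [470.1 -35.4  12. ]
seat_a 0.98 [353.7 215.8] [ 482.6 -116.5   12. ]
seat_a 0.87 [378.  206.7] [ 506.3 -187.    12. ]
seat_a 0.85 [401.1 200.2] [ 522.7 -254.    12. ]
red_end 0.73 [312.2 228.2] [451.6   1.7  12. ]
ear_defenders 0.72 [118.2 240. ] [439.3 545.3   0. ]
box 0.74 [232.3 225.8  23.9  22.8]
box 0.54 [203.3 216.4   8.3   9. ]
box 0.51 [170.8 213.3  16.8  14.7]
scene [[476.5, 0.0, 285.1], [0.0, 476.5, 211.8], [0.0, 0.0, 1.0]] [[0.77, 0.3, -0.56, -311.91], [-0.64, 0.33, -0.69, -897.82], [-0.03, 0.89, 0.45, 697.32], [0.0, 0.0, 0.0, 1.0]] ['img', 'K', 'pose']
driver_1 0.72 [232.4 201.9] [479.5 365.2   0. ]
driver_1 0.56 [246.8 210.4] [477.6 277.8   0. ]
driver_1 0.52 [
[... 490 characters left out ...]
3.8  11.6]
{'time': 0.6, 'joint_pos': array([ 6.85037419e+01,  7.46910559e+00,  8.52696587e+01, -1.89260457e-03,
        8.72612329e+01, -4.89268105e+00]), 'qd': array([-0.01266033,  0.06175336, -0.11073188, -0.02643914, -0.17562892,
       -0.0339444 ]), 'joint_efforts': array([ 1.86912157e-04, -5.68944418e+01, -5.00606847e+01, -2.50939120e-04,
        1.06880736e-03, -8.07347669e-05]), 'tool_pos': array([171.43232026, 574.97937839, 231.29588454]), 'tcp_rot': array([-1.79999841e+02,  1.88378829e-03,  1.63396513e+02]), 'ft_force': array([-0.09361638, -0.68839165,  0.73799671]), 'wrist_torque': array([ 0.01638969, -0.02273853, -0.01129873]), 'grip_force': 0.0, 'finger_gap': 85.47819538856234}
```

```bash
python3 - <<'E'
import cv2
a=cv2.imread("pics/top0.png"); cv2.imwrite("pics/c1.png",cv2.resize(a[140:300,80:440],(800,356),interpolation=cv2.INTER_CUBIC))
b=cv2.imread("pics/scene0.png"); cv2.imwrite("pics/c2.png",cv2.resize(b[150:310,180:420],(800,533),interpolation=cv2.INTER_CUBIC))
E
```

```text
(no output)
```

View pics/c1.png

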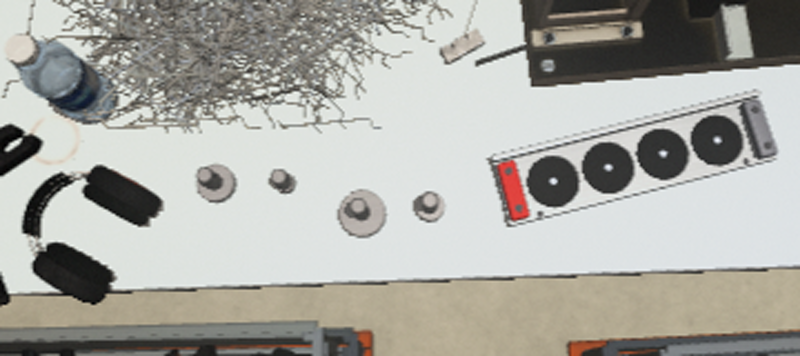

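View pics/c2.png

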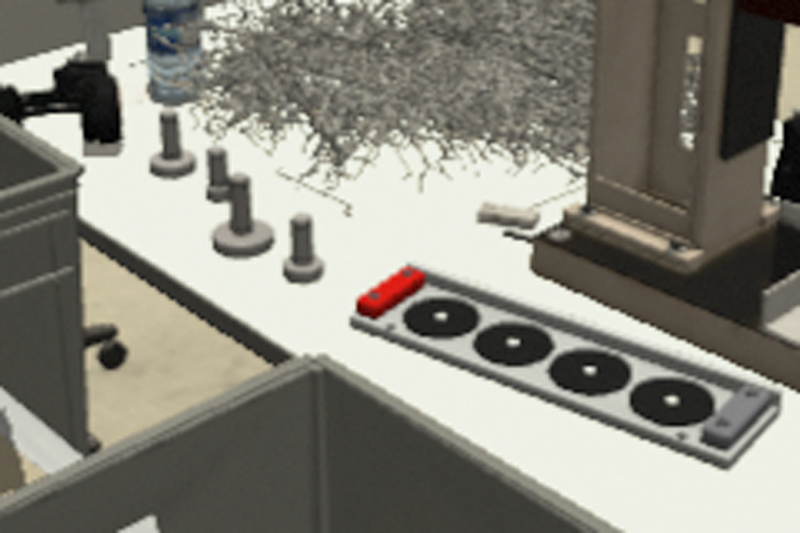

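The top crop shows, left to right: driver_3 at (212,183), driver_1 at (283,181), driver_4 at (362,212) and driver_2 at (430,206). The red end is at (512,192), at the +y end of the rack, and the pad dots run from (553,181) to (717,140). The scene crop agrees. Next I move the wrist camera over the drivers.

Call:
send_rows --steps '[[[1, -1.3, 0.1], [0, 0, -0.15]], [[2.1, -2.7, 0.3], [0, 0, -0.3]], [[3.1, -4.1, 0.5], [0, 0, -0.45]], [[4.2, -5.5, 0.7], [0, 0, -0.6]], [[5.2, -6.9, 0.9], [0, 0, -0.75]], [[6.3, -8.2, 1], [0, 0, -0.9]], [[7.3, -9.5, 1], [0, 0, -1.02]], [[8.3, -10.8, 1], [0, 0, -1.02]], [[8.3, -10.8, 1], [0, 0, -1.02]], [[8.3, -10.8, 1], [0, 0, -1.02]]]' --fingers 0 --squeeze 50

```text
time: 1.85
tool_pos: [420.3, 251.1, 261.4]
tcp_rot: [-180.0, -0.0, 104.9]
ft_force: [0.2, 0.0, 0.1]
finger_gap: 85.7
grip_force: 0.0
```

```bash
python3 - <<'E'
from h import *
st=sense(); print(st["tool_pos"],st["tcp_rot"],st["joint_pos"].round(1))
s=snapshot("wrist"); cv2.imwrite("pics/w1.png",s["img"][:,:,::-1]); print(s["pose"].round(2).tolist(),s["K"].round(1).tolist())
for l,z in(("driver_1",0),("seat_a",12)):
  for d in finder.pinpoint(l,"wrist"):
    uv=np.array(d["at"])*[560,420]; print(l,round(d["confidence"],2),uv.round(1),ray(s,uv,z).round(1))
E
```

```text
[420.31996438 251.14866923 261.36473139] [-1.79997772e+02 -2.69780331e-02  1.04909988e+02] [ 24.8 -10.5  99.8   0.   90.7   9.9]
[[0.97, -0.24, -0.08, 399.28], [0.26, 0.91, 0.31, 330.86], [0.0, -0.32, 0.95, 404.75], [0.0, 0.0, 0.0, 1.0]] [[328.7, 0.0, 282.0], [0.0, 328.7, 201.8], [0.0, 0.0, 1.0]]
driver_1 0.92 [286.3 205.5] [441.6 194.3   0. ]
driver_1 0.91 [270.9 262.3] [442.9 108.2   0. ]
driver_1 0.73 [340.8 143.4] [485.1 289.5   0. ]
driver_1 0.73 [363.   68.3] [482.8 377.4   0. ]
seat_a 0.79 [263.2 360.8] [471.9 -50.6  12. ]
```

View pics/w1.png

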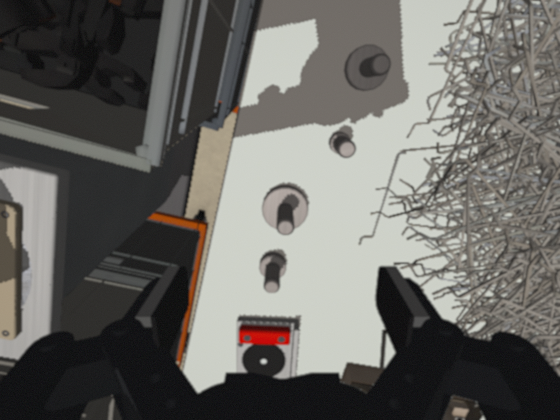

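The wrist view shows driver_4 at (286,207), driver_2 at (271,268), driver_1 at (343,143) and driver_3 at (367,67), all clear of each other. I'll move over the rack, then fit drivers and dots.

```bash
cat >> h.py <<'E'
from scipy.optimize import minimize
D={1:(13,54),2:(18.5,60),3:(24,66),4:(29.5,72)}
def sil(s,xy,i,z0=0,f=4):
    r,h=D[i]; t=np.linspace(0,2*np.pi,40); im=np.zeros((420*f,560*f),np.uint8)
    for R,a,b in((r,0,14.5),(10,14.5,h)):
        p=np.array([proj(s,(xy[0]+R*np.cos(q),xy[1]+R*np.sin(q),z0+z)) for z in(a,b) for q in t])
        cv2.fillConvexPoly(im,cv2.convexHull(((p+.5)*f-.5).round().astype(np.int32)),255)
    return cv2.resize(im,(560,420),interpolation=cv2.INTER_AREA)/255.
def fit(s,cam,z0=0):
    """fit each traced driver with each model; return best (iou,i,xy)"""
    out=[]
    for d in finder.trace("driver_1",cam):
        m=d["mask"].astype(float)
        if d["confidence"]<.3 or m.sum()<30: continue
        v,u=np.nonzero(m); c=ray(s,(u.mean(),v.mean()),z0+25)[:2]; best=None
        for i in D:
            def cost(x):
                q=sil(s,x,i,z0); return 1-np.minimum(q,m).sum()/np.maximum(q,m).sum()
            r=minimize(cost,c,method="Nelder-Mead",options=dict(initial_simplex=[c,c+[8,0],c+[0,8]],xatol=.1,fatol=1e-4))
            if best is None or 1-r.fun>best[0]: best=(round(1-r.fun,3),i,r.x.round(1).tolist())
        out.append((round(d["confidence"],2),)+best)
    return out
def dots(s,box,z=15):
    """white dots: bright blobs enclosed in dark, within box u0,v0,u1,v1"""
    g=cv2.cvtColor(s["img"],cv2.COLOR_RGB2GRAY)
    for d in finder.find_in("seat_a",box):
        b=np.array(d["box"])*[560,420,560,420]; u0,v0,u1,v1=np.r_[b[:2]+b[2:]*.25,b[:2]+b[2:]*.75].astype(int)
        w=g[v0:v1+1,u0:u1+1].astype(float); w=np.clip(w-w.min()-60,0,None)
        if w.sum()==0: continue
        vv,uu=np.mgrid[v0:v1+1,u0:u1+1]; uv=((uu*w).sum()/w.sum(),(vv*w).sum()/w.sum())
        print("seat",round(d["confidence"],2),np.round(uv,1),"dot",ray(s,uv,z).round(1)[:2],"boxc",ray(s,b[:2]+b[2:]/2,z).round(1)[:2])
E
python3 - <<'E'
from h import *
for c in("wrist","top"):
    s=snapshot(c); dots(s,c)
    for o in fit(s,c): print(c,o)
E
```

```text
seat 0.73 [262.9 361.4] dot [471.4 -48.2] boxc [468.8 -44.1]
seat 0.7 [264.3 271.7] dot [436.1 101. ] boxc [445.6 101.3]
wrist (0.71, np.float64(0.873), 1, [480.1, 291.7])
wrist (0.62, np.float64(0.947), 3, [483.5, 377.9])
wrist (0.59, np.float64(0.909), 2, [444.4, 108.5])
wrist (0.56, np.float64(0.962), 4, [438.7, 193.4])
seat 0.96 [378.  208.6] dot [ 500.3 -185.7] boxc [ 499.2 -185. ]
seat 0.75 [328.6 221. ] dot [469.8 -44.7] boxc [468.4 -41.7]
seat 0.75 [353.3 214.8] dot [ 485. -115.] boxc [ 481.7 -116.6]
seat 0.74 [402.3 202.5] dot [ 515.3 -255.7] boxc [ 513.1 -263.7]
top (0.52, np.float64(0.871), 2, [443.7, 111.7])
top (0.48, np.float64(0.74), 3, [439.8, 189.1])
```

Call:
send_rows --steps '[[[0.3, -2, 0], [0, 0, 0]], [[0.6, -4, 0], [0, 0, 0]], [[0.9, -6, 0], [0, 0, 0]], [[1.2, -8, 0], [0, 0, 0]], [[1.5, -10, 0], [0, 0, 0]], [[1.7, -12, 0], [0, 0, 0]], [[1.7, -12, 0], [0, 0, 0]], [[1.7, -12, 0], [0, 0, 0]], [[1.7, -12, 0], [0, 0, 0]]]'

```text
time: 3.42
tool_pos: [471.5, -107.8, 261.3]
tcp_rot: [180.0, -0.0, 105.1]
ft_force: [0.7, 0.9, 0.1]
finger_gap: 85.2
grip_force: 0.0
```

```bash
python3 - <<'E'
from h import *
s=snapshot("wrist"); cv2.imwrite("pics/w2.png",s["img"][:,:,::-1]); dots(s,"wrist")
E
```

```text
seat 0.65 [288.  227.7] dot [ 501.6 -188.1] boxc [ 502.3 -188.6]
seat 0.61 [285.  276.6] dot [ 516.9 -258.6] boxc [ 513.7 -254.9]
seat 0.56 [295.6 111.9] dot [471.7 -47.1] boxc [469.1 -46.4]
```

View pics/w2.png

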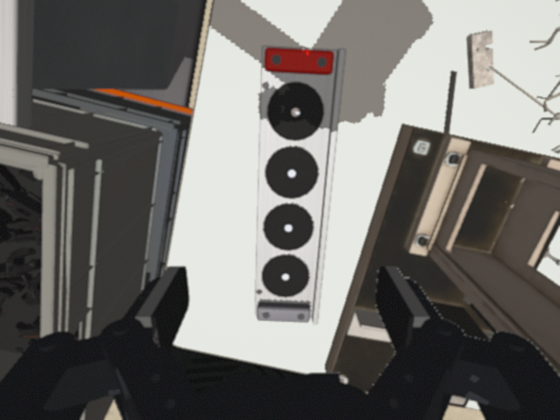

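The wrist picture shows the pads at (296,112), (291,173), (288,228) and (285,277), with the red block next to the first. The fitted dots span 216 mm, as they should. The seats are a(471.7,-47.2), b(486.8,-117.6), c(501.6,-188.1) and d(516.9,-258.6). Driver_4 goes first.

Call:
send_rows --steps '[[[-0.1, 1.2, 0], [0, 0, 0]], [[-0.3, 3, -0.5], [0, 0, 0]], [[-0.5, 4.8, -1.5], [0, 0, 0]], [[-0.7, 6.6, -2.5], [0, 0, 0]], [[-0.9, 8.4, -3.5], [0, 0, 0]], [[-1.05, 9.7, -4.3], [0, 0, 0]], [[-1.05, 10.08, -4.7], [0, 0, 0]], [[-1.05, 10.08, -4.7], [0, 0, 0]], [[-1.05, 10.08, -4.7], [0, 0, 0]]]' --fingers 0.35

```text
time: 4.65
tool_pos: [440.7, 192.8, 121.3]
tcp_rot: [179.9, 0.0, 104.9]
ft_force: [-0.7, -0.1, 0.3]
finger_gap: 55.4
grip_force: 0.0
```

```bash
python3 - <<'E'
from h import *
print(sense()["tool_pos"],sense()["finger_gap"])
s=snapshot("wrist"); cv2.imwrite("pics/w3.png",s["img"][:,:,::-1])
for o in fit(s,"wrist"): print(o)
E
```

```text
[440.71105392 192.79976221 121.30586635] 55.42203707761231
(0.89, np.float64(0.927), 1, [480.6, 290.8])
(0.82, np.float64(0.949), 4, [439.0, 193.9])
(0.75, np.float64(0.909), 2, [444.4, 109.7])
```

View pics/w3.png

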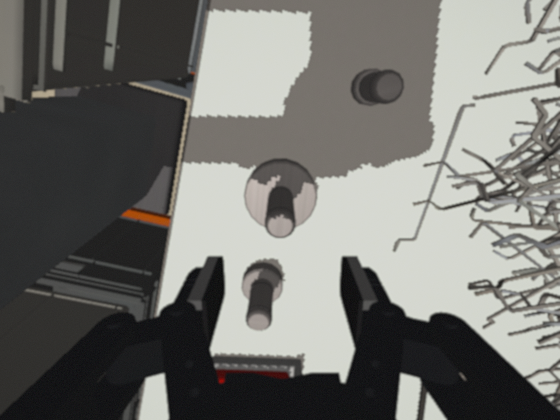

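Driver_4 shows at (280,197), and the fit of (439,194) agrees with the first one within 1 mm. I'll descend, grip and lift.

Call:
send_rows --steps '[[[-0.03, 0.02, -0.6], [0, 0, 0]], [[-0.03, 0.02, -1.2], [0, 0, 0]], [[-0.03, 0.02, -1.8], [0, 0, 0]], [[-0.03, 0.02, -2.3], [0, 0, 0]], [[-0.03, 0.02, -2.7], [0, 0, 0]], [[-0.03, 0.02, -2.95], [0, 0, 0]], [[-0.03, 0.02, -3.03], [0, 0, 0]], [[-0.03, 0.02, -3.03], [0, 0, 0]], [[-0.03, 0.02, -3.03], [0, 0, 0]]]'

```text
time: 5.88
tool_pos: [439.5, 194.2, 30.0]
tcp_rot: [179.9, -0.0, 105.0]
ft_force: [0.6, 0.3, 0.1]
finger_gap: 55.6
grip_force: 0.0
```

Call:
send_rows --steps '[[[0, 0, 0], [0, 0, 0]], [[0, 0, 0], [0, 0, 0]], [[0, 0, 0], [0, 0, 0]], [[0, 0, 0], [0, 0, 0]], [[0, 0, 0], [0, 0, 0]], [[0, 0, 0], [0, 0, 0]], [[0, 0, 0], [0, 0, 0]]]' --fingers 1 --squeeze 60

```text
time: 6.75
tool_pos: [439.2, 194.0, 29.8]
tcp_rot: [180.0, 0.0, 105.0]
ft_force: [-2.6, -0.3, 6.3]
finger_gap: 18.8
grip_force: 59.0
```

Call:
send_rows --steps '[[[0, 0, 0.3], [0, 0, 0]], [[0, 0, 0.9], [0, 0, 0]], [[0, 0, 1.7], [0, 0, 0]], [[0, 0, 2.5], [0, 0, 0]], [[0, 0, 3.3], [0, 0, 0]], [[0, 0, 4], [0, 0, 0]], [[0, 0, 4.5], [0, 0, 0]], [[0, 0, 4.5], [0, 0, 0]]]'

```text
time: 7.75
tool_pos: [439.8, 194.2, 165.6]
tcp_rot: [179.9, -0.0, 105.0]
ft_force: [-0.4, -0.1, -3.2]
finger_gap: 18.2
grip_force: 58.8
```

```bash
python3 - <<'E'
from h import *
print(sense()["tool_pos"],sense()["finger_gap"],sense()["grip_force"])
s=snapshot("wrist"); cv2.imwrite("pics/w4.png",s["img"][:,:,::-1])
for o in fit(s,"wrist"): print(o)
E
```

```text
[439.76727318 194.2303381  165.57291926] 18.24566630914572 58.82941693067551
(0.94, np.float64(0.34), 4, [446.9, 149.2])
(0.65, np.float64(0.96), 1, [481.2, 291.0])
(0.62, np.float64(0.963), 3, [484.0, 378.9])
```

View pics/w4.png

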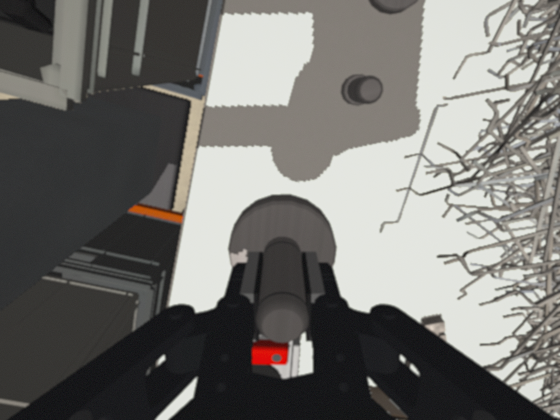

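Driver_4 is held upright between the pads, its foot at (282,235). Now carry it to seat_d.

Call:
send_rows --steps '[[[0.1, -0.8, 0], [0, 0, 0]], [[0.4, -2.3, 0], [0, 0, 0]], [[0.7, -4.1, 0], [0, 0, 0]], [[1, -6, 0], [0, 0, 0]], [[1.35, -7.9, 0], [0, 0, 0]], [[1.7, -9.8, 0], [0, 0, 0]], [[2, -11.6, 0], [0, 0, 0]], [[2.3, -13.3, 0], [0, 0, 0]], [[2.5, -14.6, 0], [0, 0, 0]], [[2.58, -15.09, 0], [0, 0, 0]]]'

```text
time: 9.1
tool_pos: [515.6, -260.5, 162.6]
tcp_rot: [-179.9, -0.1, 104.8]
ft_force: [0.1, 1.8, -3.1]
finger_gap: 18.5
grip_force: 58.9
```

Call:
send_rows --steps '[[[0, 0, -0.3], [0, 0, 0]], [[0, 0, -1], [0, 0, 0]], [[0, 0, -1.8], [0, 0, 0]], [[0, 0, -2.5], [0, 0, 0]], [[0, 0, -3], [0, 0, 0]], [[0, 0, -3.4], [0, 0, 0]], [[0, 0, -3.6], [0, 0, 0]], [[0, 0, -3.6], [0, 0, 0]]]'

```text
time: 10.1
tool_pos: [516.4, -258.6, 56.2]
tcp_rot: [-180.0, -0.0, 105.0]
ft_force: [-0.1, -0.1, -2.4]
finger_gap: 19.0
grip_force: 58.9
```

```bash
python3 - <<'E'
from h import *
st=sense();print(st["tool_pos"],st["tcp_rot"],st["finger_gap"],st["joint_pos"].round(1))
s=snapshot("wrist"); cv2.imwrite("pics/w5.png",s["img"][:,:,::-1]); dots(s,"wrist")
E
```

```text
[ 516.40309259 -258.58256457   56.24771151] [-1.79988709e+02 -1.28378940e-02  1.04956393e+02] 18.95590122946068 [-31.7  12.7  98.4   0.   68.9 -46.6]
seat 0.95 [269.  22.] dot [ 480.8 -149.5] boxc [ 493.1 -143.7]
seat 0.68 [282.  210.8] dot [ 513.1 -245. ] boxc [ 511.6 -240.2]
seat 0.59 [288.3 109.4] dot [ 501.2 -187.6] boxc [ 500.6 -186.1]
```

View pics/w5.png

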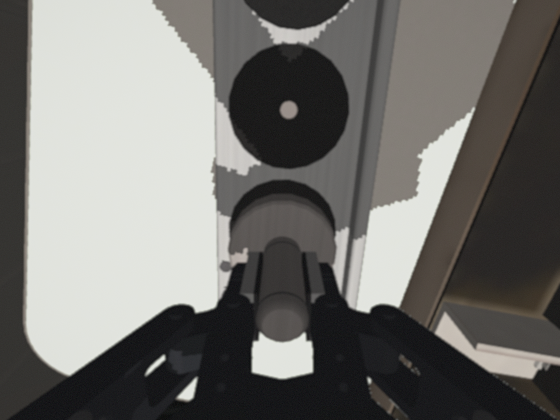

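The foot sits over the last pad, slightly +y as expected while still above it, and the dot for seat_c is consistent. Lower and release.

Call:
send_rows --steps '[[[0, 0, -0.1], [0, 0, 0]], [[0, 0, -0.2], [0, 0, 0]], [[0, 0, -0.3], [0, 0, 0]], [[0, 0, -0.37], [0, 0, 0]], [[0, 0, -0.37], [0, 0, 0]], [[0, 0, -0.37], [0, 0, 0]]]'

```text
time: 10.95
tool_pos: [516.5, -258.7, 45.3]
tcp_rot: [-180.0, -0.0, 105.0]
ft_force: [0.7, -0.5, -3.2]
finger_gap: 18.3
grip_force: 58.9
```

Call:
send_rows --steps '[[[0, 0, 0], [0, 0, 0]], [[0, 0, 0], [0, 0, 0]], [[0, 0, 0], [0, 0, 0]], [[0, 0, 0], [0, 0, 0]], [[0, 0, 0], [0, 0, 0]], [[0, 0, 0], [0, 0, 0]]]' --fingers 0.4

```text
time: 11.7
tool_pos: [516.4, -258.7, 45.3]
tcp_rot: [-180.0, -0.0, 105.0]
ft_force: [0.1, 0.4, 0.5]
finger_gap: 51.0
grip_force: 0.0
```

Call:
send_rows --steps '[[[0, 0, 0.3], [0, 0, 0]], [[0, 0, 1], [0, 0, 0]], [[0, 0, 2], [0, 0, 0]], [[0, 0, 3], [0, 0, 0]], [[0, 0, 4], [0, 0, 0]], [[0, 0, 5], [0, 0, 0]], [[0, 0, 5], [0, 0, 0]]]'

```text
time: 12.58
tool_pos: [518.2, -259.8, 199.4]
tcp_rot: [179.7, 0.3, 105.0]
ft_force: [1.0, 0.1, -0.5]
finger_gap: 51.4
grip_force: 0.0
```

```bash
python3 - <<'E'
from h import *
st=sense();print(st["tool_pos"],st["finger_gap"])
s=snapshot("wrist"); cv2.imwrite("pics/w6.png",s["img"][:,:,::-1]); dots(s,"wrist")
for o in fit(s,"wrist",15): print(o)
E
```

```text
[ 518.2297524  -259.79655166  199.43983214] 51.35666253918021
seat 0.9 [287.4  16.7] dot [ 487.1 -120.5] boxc [ 487.7 -130.5]
seat 0.81 [283.   97.9] dot [ 501.1 -187.5] boxc [ 500.9 -188.1]
seat 0.65 [276.3 156.6] dot [ 509.2 -243.5] boxc [ 512.  -242.6]
(0.81, np.float64(0.955), 4, [516.5, -259.0])
```

Driver_4 stands within 1 mm of seat_d. Next, driver_3 at (484,378.5).

Call:
send_rows --steps '[[[-0.05, 0.8, 0], [0, 0, 0]], [[-0.1, 2.4, 0], [0, 0, 0]], [[-0.2, 4.2, 0], [0, 0, 0]], [[-0.3, 6.1, 0], [0, 0, 0]], [[-0.4, 8, 0], [0, 0, 0]], [[-0.5, 9.9, 0], [0, 0, 0]], [[-0.6, 11.8, 0], [0, 0, 0]], [[-0.7, 13.7, 0], [0, 0, 0]], [[-0.8, 15.6, 0], [0, 0, 0]], [[-0.9, 17.4, 0], [0, 0, 0]]]'

```text
time: 13.98
tool_pos: [487.5, 265.8, 194.2]
tcp_rot: [-179.9, -0.0, 105.0]
ft_force: [0.9, -0.2, -0.3]
finger_gap: 51.2
grip_force: 0.0
```

Call:
send_rows --steps '[[[-0.1, 1.6, 0], [0, 0, 0]], [[-0.16, 2.9, -0.4], [0, 0, 0]], [[-0.19, 3.6, -1], [0, 0, 0]], [[-0.19, 3.84, -1.8], [0, 0, 0]], [[-0.19, 3.84, -2.5], [0, 0, 0]], [[-0.19, 3.84, -2.5], [0, 0, 0]], [[-0.19, 3.84, -2.5], [0, 0, 0]]]'

```text
time: 14.85
tool_pos: [483.9, 378.3, 120.9]
tcp_rot: [180.0, -0.0, 104.9]
ft_force: [0.7, 0.2, 0.5]
finger_gap: 51.0
grip_force: 0.0
```

```bash
python3 - <<'E'
from h import *
st=sense();print(st["tool_pos"],st["tcp_rot"],st["finger_gap"],st["joint_pos"].round(1))
s=snapshot("wrist"); cv2.imwrite("pics/w7.png",s["img"][:,:,::-1])
for o in fit(s,"wrist"): print(o)
E
```

```text
[483.90356066 378.26743567 120.88511379] [ 1.79977567e+02 -6.65162664e-03  1.04924438e+02] 51.0026329343029 [33.2 13.9 89.8 -0.  76.3 18.3]
(0.89, np.float64(0.955), 3, [483.7, 377.9])
(0.84, np.float64(0.875), 1, [481.2, 291.4])
(0.62, np.float64(0.301), 1, [431.4, 94.8])
```

Call:
send_rows --steps '[[[0, 0, -0.6], [0, 0, 0]], [[0, 0, -1.2], [0, 0, 0]], [[0, 0, -1.8], [0, 0, 0]], [[0, 0, -2.4], [0, 0, 0]], [[0, 0, -2.8], [0, 0, 0]], [[0, 0, -3.05], [0, 0, 0]], [[0, 0, -3.12], [0, 0, 0]], [[0, 0, -3.12], [0, 0, 0]], [[0, 0, -3.12], [0, 0, 0]]]'

```text
time: 16.08
tool_pos: [484.3, 378.8, 27.5]
tcp_rot: [179.9, -0.0, 105.0]
ft_force: [-0.3, -0.5, 0.4]
finger_gap: 51.2
grip_force: 0.0
```

Call:
send_rows --steps '[[[0, 0, 0], [0, 0, 0]], [[0, 0, 0], [0, 0, 0]], [[0, 0, 0], [0, 0, 0]], [[0, 0, 0], [0, 0, 0]], [[0, 0, 0], [0, 0, 0]], [[0, 0, 0], [0, 0, 0]], [[0, 0, 0], [0, 0, 0]]]' --fingers 1 --squeeze 60

```text
time: 16.95
tool_pos: [483.9, 378.7, 27.2]
tcp_rot: [180.0, -0.0, 105.0]
ft_force: [-2.6, -0.5, 5.3]
finger_gap: 18.6
grip_force: 59.2
```

Call:
send_rows --steps '[[[0, 0, 0.3], [0, 0, 0]], [[0, 0, 0.9], [0, 0, 0]], [[0, 0, 1.7], [0, 0, 0]], [[0, 0, 2.5], [0, 0, 0]], [[0, 0, 3.3], [0, 0, 0]], [[0, 0, 4], [0, 0, 0]], [[0, 0, 4.5], [0, 0, 0]], [[0, 0, 4.5], [0, 0, 0]]]'

```text
time: 17.95
tool_pos: [484.5, 379.0, 163.4]
tcp_rot: [179.8, -0.0, 105.0]
ft_force: [-0.6, -0.7, -2.3]
finger_gap: 18.6
grip_force: 58.6
```

```bash
python3 - <<'E'
from h import *
st=sense();print(st["tool_pos"],st["tcp_rot"],st["finger_gap"],st["ft_force"])
E
```

```text
[484.53876261 379.00490579 163.42875136] [ 1.79849716e+02 -4.92230368e-02  1.04953188e+02] 18.591727887475226 [-0.61623217 -0.67437791 -2.25007797]
```

Call:
send_rows --steps '[[[0.02, -0.8, 0], [0, 0, 0]], [[0.05, -2.4, 0], [0, 0, 0]], [[0.1, -4.2, 0], [0, 0, 0]], [[0.15, -6.1, 0], [0, 0, 0]], [[0.2, -8, 0], [0, 0, 0]], [[0.3, -9.9, 0], [0, 0, 0]], [[0.35, -11.8, 0], [0, 0, 0]], [[0.4, -13.6, 0], [0, 0, 0]], [[0.5, -15.3, 0], [0, 0, 0]], [[0.55, -16.9, 0], [0, 0, 0]]]'

```text
time: 19.2
tool_pos: [499.4, -130.1, 160.5]
tcp_rot: [-179.9, -0.1, 104.9]
ft_force: [1.4, -0.5, -1.7]
finger_gap: 18.4
grip_force: 58.8
```

Call:
send_rows --steps '[[[0.02, -1.2, 0], [0, 0, 0]], [[0.03, -1.8, 0], [0, 0, 0]], [[0.03, -1.98, -0.3], [0, 0, 0]], [[0.03, -1.98, -1], [0, 0, 0]], [[0.03, -1.98, -1.8], [0, 0, 0]], [[0.03, -1.98, -2.6], [0, 0, 0]], [[0.03, -1.98, -3.2], [0, 0, 0]], [[0.03, -1.98, -3.6], [0, 0, 0]], [[0.03, -1.98, -3.6], [0, 0, 0]], [[0.03, -1.98, -3.6], [0, 0, 0]]]'

```text
time: 20.45
tool_pos: [501.8, -188.1, 54.6]
tcp_rot: [179.9, 0.0, 105.0]
ft_force: [-0.2, -0.9, -1.0]
finger_gap: 18.4
grip_force: 58.8
```

```bash
python3 - <<'E'
from h import *
st=sense();print(st["tool_pos"],st["tcp_rot"],st["finger_gap"],st["ft_force"])
s=snapshot("wrist"); cv2.imwrite("pics/w8.png",s["img"][:,:,::-1]); dots(s,"wrist")
E
```

```text
[ 501.80610698 -188.12169373   54.5611223 ] [1.79940501e+02 4.88792463e-02 1.04957300e+02] 18.399675978826256 [-0.15468979 -0.89736618 -1.02528935]
seat 0.62 [282.6 228.3] dot [ 501.7 -184.8] boxc [ 500.2 -178.9]
seat 0.56 [287.2 109.3] dot [ 486.1 -117.2] boxc [ 485.8 -116.5]
```

View pics/w8.png

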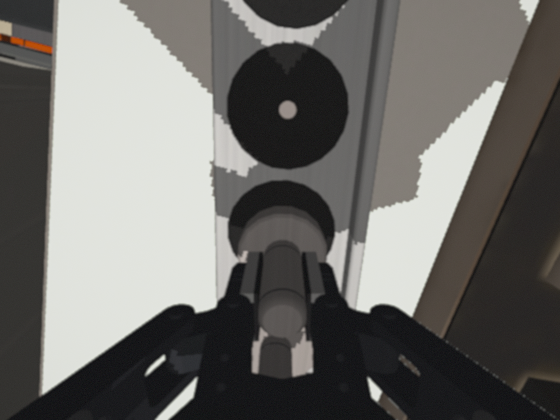

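Driver_3 hangs over its pad, centred at (282,235), and the seat_b dot at (487,109) is still free. Lower and release.

Call:
send_rows --steps '[[[0, 0, -0.1], [0, 0, 0]], [[0, 0, -0.2], [0, 0, 0]], [[0, 0, -0.3], [0, 0, 0]], [[0, 0, -0.4], [0, 0, 0]], [[0, 0, -0.4], [0, 0, 0]], [[0, 0, -0.4], [0, 0, 0]]]'

```text
time: 21.3
tool_pos: [501.2, -188.0, 42.2]
tcp_rot: [-180.0, 0.0, 105.0]
ft_force: [-3.2, 1.4, 4.6]
finger_gap: 18.4
grip_force: 59.4
```

Call:
send_rows --steps '[[[0, 0, 0], [0, 0, 0]], [[0, 0, 0], [0, 0, 0]], [[0, 0, 0], [0, 0, 0]], [[0, 0, 0], [0, 0, 0]], [[0, 0, 0], [0, 0, 0]], [[0, 0, 0], [0, 0, 0]]]' --fingers 0.4

```text
time: 22.05
tool_pos: [501.1, -187.9, 41.7]
tcp_rot: [180.0, -0.0, 105.0]
ft_force: [0.4, -0.0, 0.1]
finger_gap: 50.9
grip_force: 0.0
```

Call:
send_rows --steps '[[[0, 0, 0.3], [0, 0, 0]], [[0, 0, 1], [0, 0, 0]], [[0, 0, 2], [0, 0, 0]], [[0, 0, 3], [0, 0, 0]], [[0, 0, 4], [0, 0, 0]], [[0, 0, 5], [0, 0, 0]], [[0, 0, 5], [0, 0, 0]], [[0, 0, 5], [0, 0, 0]]]'

```text
time: 23.05
tool_pos: [500.9, -187.8, 191.3]
tcp_rot: [-180.0, -0.0, 105.0]
ft_force: [-0.5, -0.1, -0.8]
finger_gap: 51.3
grip_force: 0.0
```

```bash
python3 - <<'E'
from h import *
st=sense();print(st["tool_pos"],st["finger_gap"])
s=snapshot("wrist"); dots(s,"wrist")
for o in fit(s,"wrist",15): print(o)
E
```

```text
[ 500.9008853  -187.80171386  191.33799509] 51.33891789429096
seat 0.95 [285.1 101.9] dot [ 485.5 -117.6] boxc [ 486.7 -117.5]
seat 0.81 [278.7 173.3] dot [ 497.2 -185.1] boxc [ 501.9 -186.1]
seat 0.74 [269.6 246.9] dot [ 508.5 -266.3] boxc [ 517.5 -268.5]
seat 0.59 [290.3  15.5] dot [471.1 -47.7] boxc [472.7 -55.4]
(0.95, np.float64(0.951), 4, [516.3, -258.7])
(0.74, np.float64(0.963), 3, [501.4, -188.5])
```

Both are seated. Next, driver_2 at (444.4,109.3).

Call:
send_rows --steps '[[[-0.1, 0.8, 0], [0, 0, 0]], [[-0.45, 2.4, 0], [0, 0, 0]], [[-0.8, 4.2, 0], [0, 0, 0]], [[-1.15, 6.1, -0.2], [0, 0, 0]], [[-1.5, 7.9, -0.7], [0, 0, 0]], [[-1.8, 9.4, -1.3], [0, 0, 0]], [[-1.89, 9.91, -1.9], [0, 0, 0]], [[-1.89, 9.91, -2.4], [0, 0, 0]], [[-1.89, 9.91, -2.4], [0, 0, 0]], [[-1.89, 9.91, -2.4], [0, 0, 0]]]'

```text
time: 24.45
tool_pos: [445.1, 108.2, 120.1]
tcp_rot: [180.0, 0.0, 104.9]
ft_force: [0.0, -0.6, 0.3]
finger_gap: 51.2
grip_force: 0.0
```

```bash
python3 - <<'E'
from h import *
st=sense();print(st["tool_pos"],st["tcp_rot"],st["finger_gap"])
s=snapshot("wrist")
for o in fit(s,"wrist"): print(o)
E
```

```text
[445.05917872 108.22671736 120.07450201] [1.79981984e+02 1.92370097e-02 1.04853492e+02] 51.237694260019
(0.91, np.float64(0.918), 2, [444.4, 109.4])
```

Call:
send_rows --steps '[[[0, 0.01, -0.6], [0, 0, 0]], [[0, 0.01, -1.2], [0, 0, 0]], [[0, 0.01, -1.8], [0, 0, 0]], [[0, 0.01, -2.4], [0, 0, 0]], [[0, 0.01, -2.8], [0, 0, 0]], [[0, 0.01, -3.1], [0, 0, 0]], [[0, 0.01, -3.19], [0, 0, 0]], [[0, 0.01, -3.19], [0, 0, 0]], [[0, 0.01, -3.19], [0, 0, 0]]]'

```text
time: 25.68
tool_pos: [445.0, 109.8, 24.6]
tcp_rot: [179.9, 0.0, 105.0]
ft_force: [0.2, 0.0, 1.1]
finger_gap: 51.1
grip_force: 0.0
```

Call:
send_rows --steps '[[[0, 0, 0], [0, 0, 0]], [[0, 0, 0], [0, 0, 0]], [[0, 0, 0], [0, 0, 0]], [[0, 0, 0], [0, 0, 0]], [[0, 0, 0], [0, 0, 0]], [[0, 0, 0], [0, 0, 0]], [[0, 0, 0], [0, 0, 0]]]' --fingers 1 --squeeze 60

```text
time: 26.55
tool_pos: [444.7, 109.7, 24.5]
tcp_rot: [180.0, 0.0, 105.0]
ft_force: [-2.3, 0.0, 5.1]
finger_gap: 18.4
grip_force: 58.7
```

Call:
send_rows --steps '[[[0, 0, 0.3], [0, 0, 0]], [[0, 0, 0.9], [0, 0, 0]], [[0, 0, 1.7], [0, 0, 0]], [[0, 0, 2.5], [0, 0, 0]], [[0, 0, 3.3], [0, 0, 0]], [[0, 0, 4], [0, 0, 0]], [[0, 0, 4.5], [0, 0, 0]], [[0, 0, 4.5], [0, 0, 0]]]'

```text
time: 27.55
tool_pos: [445.2, 109.8, 160.2]
tcp_rot: [179.9, 0.0, 105.0]
ft_force: [0.6, -0.5, -1.0]
finger_gap: 18.1
grip_force: 58.6
```

Call:
send_rows --steps '[[[0.15, -0.8, 0], [0, 0, 0]], [[0.4, -2.2, 0], [0, 0, 0]], [[0.7, -3.8, 0], [0, 0, 0]], [[1, -5.4, 0], [0, 0, 0]], [[1.25, -6.8, 0], [0, 0, 0]], [[1.37, -7.4, 0], [0, 0, 0]], [[1.39, -7.57, -0.2], [0, 0, 0]], [[1.39, -7.57, -0.6], [0, 0, 0]]]'

```text
time: 28.55
tool_pos: [486.1, -116.7, 140.2]
tcp_rot: [180.0, -0.0, 105.0]
ft_force: [0.7, 0.9, -2.0]
finger_gap: 18.7
grip_force: 58.6
```

Call:
send_rows --steps '[[[0, 0, -0.7], [0, 0, 0]], [[0, 0, -1.4], [0, 0, 0]], [[0, 0, -2.1], [0, 0, 0]], [[0, 0, -2.7], [0, 0, 0]], [[0, 0, -3], [0, 0, 0]], [[0, 0, -3], [0, 0, 0]], [[0, 0, -3], [0, 0, 0]]]'

```text
time: 29.42
tool_pos: [486.8, -117.5, 51.8]
tcp_rot: [179.9, 0.0, 105.0]
ft_force: [-0.4, 0.3, -1.4]
finger_gap: 18.4
grip_force: 58.6
```

```bash
python3 - <<'E'
from h import *
st=sense();print(st["tool_pos"],st["tcp_rot"],st["finger_gap"],st["ft_force"])
s=snapshot("wrist"); dots(s,"wrist")
E
```

```text
[ 486.78223225 -117.53492103   51.7683566 ] [1.79938877e+02 3.97965503e-02 1.04958917e+02] 18.355395651646187 [-0.4241941   0.2603084  -1.39372111]
seat 0.72 [286.9 110. ] dot [470.9 -46.9] boxc [469.8 -44.1]
seat 0.72 [281.9 237.3] dot [ 487.4 -118.8] boxc [ 485.3 -110.6]
```

Call:
send_rows --steps '[[[0, 0, -0.1], [0, 0, 0]], [[0, 0, -0.2], [0, 0, 0]], [[0, 0, -0.3], [0, 0, 0]], [[0, 0, -0.4], [0, 0, 0]], [[0, 0, -0.4], [0, 0, 0]], [[0, 0, -0.4], [0, 0, 0]]]'

```text
time: 30.28
tool_pos: [486.2, -117.5, 39.5]
tcp_rot: [-180.0, 0.0, 105.0]
ft_force: [-3.4, 0.7, 5.5]
finger_gap: 18.5
grip_force: 59.4
```

Call:
send_rows --steps '[[[0, 0, 0], [0, 0, 0]], [[0, 0, 0], [0, 0, 0]], [[0, 0, 0], [0, 0, 0]], [[0, 0, 0], [0, 0, 0]], [[0, 0, 0], [0, 0, 0]], [[0, 0, 0], [0, 0, 0]]]' --fingers 0.4

```text
time: 31.02
tool_pos: [486.2, -117.4, 39.0]
tcp_rot: [-180.0, 0.0, 105.0]
ft_force: [0.8, -0.7, 0.8]
finger_gap: 51.2
grip_force: 0.0
```

Call:
send_rows --steps '[[[0, 0, 0.3], [0, 0, 0]], [[0, 0, 1], [0, 0, 0]], [[0, 0, 2], [0, 0, 0]], [[0, 0, 3], [0, 0, 0]], [[0, 0, 4], [0, 0, 0]], [[0, 0, 5], [0, 0, 0]], [[0, 0, 5], [0, 0, 0]], [[0, 0, 5], [0, 0, 0]]]'

```text
time: 32.02
tool_pos: [485.9, -117.4, 188.8]
tcp_rot: [-180.0, -0.0, 105.0]
ft_force: [0.7, -0.0, -0.7]
finger_gap: 51.2
grip_force: 0.0
```

```bash
python3 - <<'E'
from h import *
st=sense();print(st["tool_pos"],st["finger_gap"])
s=snapshot("wrist"); dots(s,"wrist")
for o in fit(s,"wrist",15): print(o)
E
```

```text
[ 485.92833992 -117.3513493   188.77479231] 51.21814135616342
seat 0.77 [285.1 102.4] dot [470.6 -47.5] boxc [469.2 -46.2]
seat 0.72 [277.  239.5] dot [ 498.7 -184.2] boxc [ 502.4 -182.9]
seat 0.68 [276.6 285.9] dot [ 512.7 -239.3] boxc [ 512.6 -239.5]
seat 0.63 [276.3 180.8] dot [ 481.6 -122.1] boxc [ 485.3 -119.4]
(0.73, np.float64(0.9), 4, [516.4, -259.4])
(0.6, np.float64(0.951), 2, [486.3, -118.6])
(0.59, np.float64(0.908), 3, [501.1, -188.7])
```

Three are seated within about 1 mm. Now driver_1 at (480.8,291).

Call:
send_rows --steps '[[[0, 0.8, 0], [0, 0, 0]], [[-0.02, 2.4, 0], [0, 0, 0]], [[-0.05, 4.2, 0], [0, 0, 0]], [[-0.07, 6.1, 0], [0, 0, 0]], [[-0.1, 8, 0], [0, 0, 0]], [[-0.12, 9.9, 0], [0, 0, 0]], [[-0.14, 11.6, -0.2], [0, 0, 0]], [[-0.16, 12.9, -0.7], [0, 0, 0]], [[-0.17, 13.5, -1.4], [0, 0, 0]], [[-0.17, 13.61, -2], [0, 0, 0]]]'

```text
time: 33.42
tool_pos: [480.0, 291.6, 126.9]
tcp_rot: [-179.9, 0.0, 105.1]
ft_force: [0.1, -0.4, -1.1]
finger_gap: 50.9
grip_force: 0.0
```

Call:
send_rows --steps '[[[0, 0, -0.3], [0, 0, 0]], [[0, 0, -0.3], [0, 0, 0]], [[0, 0, -0.3], [0, 0, 0]]]'

```text
time: 33.8
tool_pos: [481.8, 290.3, 120.9]
tcp_rot: [179.9, -0.0, 104.9]
ft_force: [0.1, -0.0, -0.8]
finger_gap: 51.2
grip_force: 0.0
```

```bash
python3 - <<'E'
from h import *
st=sense();print(st["tool_pos"],st["tcp_rot"],st["finger_gap"])
s=snapshot("wrist")
for o in fit(s,"wrist"): print(o)
E
```

```text
[481.78687268 290.33910541 120.89193662] [ 1.79927487e+02 -7.16815246e-03  1.04887778e+02] 51.223764364311975
(0.9, np.float64(0.902), 1, [480.9, 292.0])
```

Call:
send_rows --steps '[[[0, 0.02, -0.6], [0, 0, 0]], [[0, 0.02, -1.2], [0, 0, 0]], [[0, 0.02, -1.8], [0, 0, 0]], [[0, 0.02, -2.4], [0, 0, 0]], [[0, 0.02, -2.9], [0, 0, 0]], [[0, 0.02, -3.15], [0, 0, 0]], [[0, 0.02, -3.25], [0, 0, 0]], [[0, 0.02, -3.25], [0, 0, 0]], [[0, 0.02, -3.25], [0, 0, 0]]]'

```text
time: 35.02
tool_pos: [481.6, 291.8, 23.3]
tcp_rot: [179.9, -0.0, 105.0]
ft_force: [-1.3, -0.4, 0.8]
finger_gap: 51.4
grip_force: 0.0
```

Call:
send_rows --steps '[[[0, 0, 0], [0, 0, 0]], [[0, 0, 0], [0, 0, 0]], [[0, 0, 0], [0, 0, 0]], [[0, 0, 0], [0, 0, 0]], [[0, 0, 0], [0, 0, 0]], [[0, 0, 0], [0, 0, 0]], [[0, 0, 0], [0, 0, 0]]]' --fingers 1 --squeeze 60

```text
time: 35.9
tool_pos: [481.4, 291.7, 23.0]
tcp_rot: [180.0, -0.0, 105.0]
ft_force: [-0.7, -0.9, 6.1]
finger_gap: 18.0
grip_force: 59.1
```

Call:
send_rows --steps '[[[0, 0, 0.3], [0, 0, 0]], [[0, 0, 0.9], [0, 0, 0]], [[0, 0, 1.7], [0, 0, 0]], [[0, 0, 2.5], [0, 0, 0]], [[0, 0, 3.3], [0, 0, 0]], [[0, 0, 4], [0, 0, 0]], [[0, 0, 4.5], [0, 0, 0]], [[0, 0, 4.5], [0, 0, 0]]]'

```text
time: 36.9
tool_pos: [482.0, 292.0, 159.5]
tcp_rot: [179.8, -0.0, 105.0]
ft_force: [-0.2, 0.3, -0.6]
finger_gap: 18.3
grip_force: 58.6
```

Call:
send_rows --steps '[[[-0.02, -0.8, 0], [0, 0, 0]], [[-0.05, -2.3, 0], [0, 0, 0]], [[-0.1, -4.1, 0], [0, 0, 0]], [[-0.15, -6, 0], [0, 0, 0]], [[-0.2, -7.8, 0], [0, 0, 0]], [[-0.26, -9.5, 0], [0, 0, 0]], [[-0.31, -10.7, 0], [0, 0, 0]], [[-0.34, -11.2, 0], [0, 0, 0]], [[-0.34, -11.3, -0.2], [0, 0, 0]], [[-0.34, -11.3, -0.6], [0, 0, 0]]]'

```text
time: 38.15
tool_pos: [471.1, -46.7, 138.9]
tcp_rot: [180.0, -0.0, 105.0]
ft_force: [-0.3, 0.6, -1.2]
finger_gap: 18.2
grip_force: 58.7
```

Call:
send_rows --steps '[[[0, 0, -0.7], [0, 0, 0]], [[0, 0, -1.4], [0, 0, 0]], [[0, 0, -2.1], [0, 0, 0]], [[0, 0, -2.7], [0, 0, 0]], [[0, 0, -3], [0, 0, 0]], [[0, 0, -3], [0, 0, 0]], [[0, 0, -3], [0, 0, 0]]]'

```text
time: 39.02
tool_pos: [471.4, -47.3, 50.1]
tcp_rot: [179.9, 0.0, 105.0]
ft_force: [0.9, 0.2, -0.8]
finger_gap: 18.2
grip_force: 58.7
```

```bash
python3 - <<'E'
from h import *
st=sense();print(st["tool_pos"],st["tcp_rot"],st["finger_gap"],st["ft_force"])
s=snapshot("wrist"); cv2.imwrite("pics/w9.png",s["img"][:,:,::-1])
E
```

```text
[471.38338264 -47.29961736  50.11052678] [1.79949301e+02 2.17495334e-02 1.04979552e+02] 18.240100141191494 [ 0.89177358  0.20253725 -0.76095164]
```

View pics/w9.png

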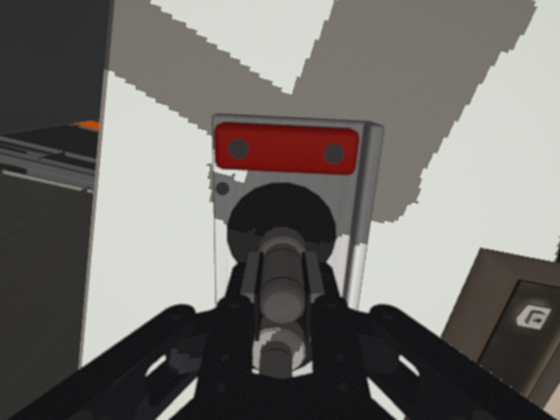

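Driver_1 hangs centred over the pad at (282,235), beside the red block at (286,150). Lower, release and retreat.

Call:
send_rows --steps '[[[0, 0, -0.1], [0, 0, 0]], [[0, 0, -0.2], [0, 0, 0]], [[0, 0, -0.3], [0, 0, 0]], [[0, 0, -0.4], [0, 0, 0]], [[0, 0, -0.4], [0, 0, 0]], [[0, 0, -0.4], [0, 0, 0]]]'

```text
time: 39.83
tool_pos: [470.9, -47.6, 38.0]
tcp_rot: [-180.0, 0.0, 105.0]
ft_force: [-3.7, 0.1, 6.3]
finger_gap: 17.8
grip_force: 59.6
```

Call:
send_rows --steps '[[[0, 0, 0], [0, 0, 0]], [[0, 0, 0], [0, 0, 0]], [[0, 0, 0], [0, 0, 0]], [[0, 0, 0], [0, 0, 0]], [[0, 0, 0], [0, 0, 0]], [[0, 0, 0], [0, 0, 0]]]' --fingers 0.4

```text
time: 40.58
tool_pos: [470.8, -47.5, 37.5]
tcp_rot: [-180.0, -0.0, 105.0]
ft_force: [-0.1, -0.9, -0.0]
finger_gap: 51.1
grip_force: 0.0
```

Call:
send_rows --steps '[[[0, 0, 0.3], [0, 0, 0]], [[0, 0, 1], [0, 0, 0]], [[0, 0, 2], [0, 0, 0]], [[0, 0, 3], [0, 0, 0]], [[0, 0, 4], [0, 0, 0]], [[0, 0, 5], [0, 0, 0]], [[0, -1, 6], [0, 0, 0]], [[0, -2, 7], [0, 0, 0]], [[0, -2, 7], [0, 0, 0]], [[0, -2, 7], [0, 0, 0]]]'

```text
time: 41.82
tool_pos: [470.6, -107.1, 247.2]
tcp_rot: [-180.0, -0.0, 104.9]
ft_force: [-1.1, -0.3, 0.2]
finger_gap: 51.2
grip_force: 0.0
```

```bash
python3 - <<'E'
from h import *
st=sense();print(st["tool_pos"],st["finger_gap"],st["ft_force"])
s=snapshot("wrist"); cv2.imwrite("pics/w10.png",s["img"][:,:,::-1])
for o in fit(s,"wrist",15): print(o)
t=snapshot("top"); print([ (round(d["confidence"],2),d["at"]) for d in finder.pinpoint("ear_defenders","top")])
E
```

```text
[ 470.59236244 -107.13353832  247.175392  ] 51.234433996264556 [-1.09949191 -0.31661428  0.20803574]
(0.87, np.float64(0.921), 2, [486.2, -118.4])
(0.7, np.float64(0.957), 1, [471.0, -48.4])
(0.56, np.float64(0.911), 4, [516.3, -259.7])
[(0.59, [0.2114, 0.5774])]
```

View pics/w10.png

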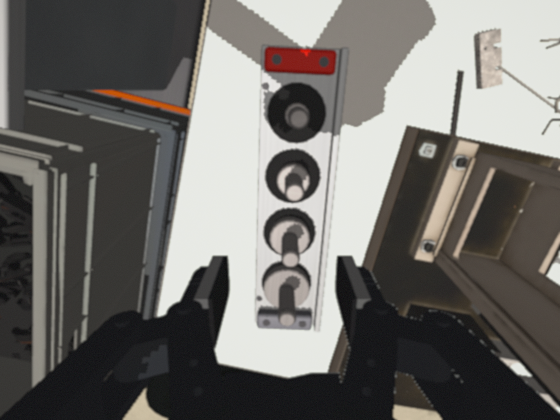

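All four stand upright and in order: smallest at (297,113) next to the red block, largest at (287,285). The ear defenders have not moved.

```bash
python3 -c "
from h import *
print(order.hand_in())"
```

```text
the job is handed in; nothing more can be done
None
```

The four bush drivers stand upright on the rack, each within about 2 mm of its pad's centre, smallest next to the red end block through to largest at the far end. The ear defenders were left untouched, and the job was handed in at about 42 s.

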